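# Seat a tapered mixing cup in its floating cup holder

### The job

Take the lidded steel cup with the tapered bottom and lower it gently into the white tapered seat of the round cup holder so that it centres itself. Then press on the cup, never on the holder itself and with no more than about 16 N, until the seat has sunk fully home against its stop, and leave the cup standing there upright. Leave the straight-sided cup, the tape roll and the vial where they are.

Things in the scene. Friction and masses are not known exactly. Their poses are not given: they have to be found in the camera images.
- cup: Cup to seat: closed steel cup, 0.2 to 0.35 kg, standing on the bench. Its bottom is a cone of 30 degrees half angle: radius 17 mm at the flat underside, 32.5 mm from 27 mm height up; fixed round grey lid, radius 34 mm, 50 to 56 mm high; on it the bar grip. Nested in the seat, its underside is about 29 mm below the seat's rim. Origin: centre of the underside, z up.
- cup_grip (a point): Point on the cup's axis, 79 mm above its underside, inside the upright grey bar grip: 40 mm long (cup's own x), 16 mm thick (its y), from the lid at 56 mm up to 90 mm above the cup's underside. Axes as the cup's.
- plain_cup: Bystander: a cup with the very same lid and bar grip, 90 mm high, but a straight cylindrical steel body of radius 26 mm right down to its flat underside, which does not fit the seat. Origin: centre of the underside, z up.
- holder: Cup holder, fixed to the bench: square aluminium plate 120 x 120 x 8 mm with an upright dark steel tube, outer radius 52 mm, up to 40 mm height; the white seat is in the tube. Origin: centre of the plate's underside, z up.
- seat_zone (a point): Point on the tube's axis at its top, 40 mm above the bench. The white seat sits about here: a funnel ring, same taper as the cup, inner radius 34 mm at the mouth, 20 mm at 24 mm depth, lip radius 46 mm. It is set differently each time: axis up to 3 mm off the tube's, rim 51 to 70 mm above the bench before pressing, so seat and stop are not known from poses. It does not move sideways.
- seat (a joint): How far the white seat is pressed down from its raised position, in m: 0 raised, 0.010 fully home on the stop; starts at 0 to 0.003. It drags with about 8 N all the way (the cup's weight does not sink it), stays where it is left and turns hard at the stop. The taper wedges: the forces of cup on seat, summed round it, are up to twice the push; over 36 N in all (a push of 20 to 30 N) breaks it.
- tape_roll: Bystander: roll of amber film tape lying flat, 64 mm across, 19 mm high. Origin: centre of the underside.
- vial: Bystander: sample vial with dark cap, 26 mm across, 59 mm high, standing. Origin: centre of the underside.
Mind the look-alikes: they are no part of the job. What is shaped like the cup but pink or turquoise is not meant.

How it is judged:
By the outcome, as a careful person would: the job done as asked, in the order asked, and still so for the second after the job is handed in, with the robot touching nothing.
It also fails if it takes over 50 s, if anything falls off the work surface, if the arm or the gripper's body presses on something with over 40 N, if the wrist force passes 120 N, or if a joint passes its speed limit or range.

### The arm

A 6-joint arm with a two-finger parallel gripper is mounted at the origin on a cart in front of the work surface, level with it; the furniture and walls round the work are solid. World frame = base frame: x ahead of the robot, y to its left, z up, the work surface at z = 0. Lengths are in m, angles in degrees, forces in N, time in s.
With the tool pointing down it reaches from about 0.25 to 0.725 m from the base axis. Payload 4 kg.
Tool frame: the origin (TCP) lies at the very end of the fingers, on their centre line; the grasp point (between the pads) lies 19 mm behind it (pinch_z is the distance from the TCP to the grasp point, in m); z points along the fingers, y is the line along which they close (so a half turn about z gives the same grasp; the last joint's range is limited). The gripper opens to 85 mm and grips with 20 to 120 N. Pads are 22 mm wide; open, the fingers measure 114 mm over their backs; the gripper's body (76 mm by 85 mm) begins 54 mm behind the grasp point. The pads swing forward as they close: fully open they stand 13 mm farther back than shut.
Start: joints at [-66.291, 13.785, 0.286, 76.501, 0, 90], TCP at [0.201, -0.458, 0.231] pointing down, gripper open.
Joint ranges: [-155.79, 155.79], [-60.16, 107.12], [-62.33, 73.08], [-114, 123.19], [-81.49, 82.49], [-180, 180]. Speed limits (degrees/s): [159.86, 159.86, 180, 180, 180, 180].

### API

Orientations are given as [roll, pitch, yaw] about the fixed x, y, z axes, in that order (R = Rz(yaw) Ry(pitch) Rx(roll)).
In Python, from rig import * gives the robot as it stands.
- The arm moves only by the shell command python3 -m pendant 'ROWS'. ROWS is JSON, a list of rows, each a list of 7 numbers: the opening, from 0 (shut) to 1 (fully open), then the shift along the world's x, y, z in mm, then the turn, a rotation vector about the world's x, y, z in rad. In form: [[claw, tx, ty, tz, rx, ry, rz], ...]. A call has 1 to 5 rows; each row is the pose to reach, as a shift and turn from the pose commanded when the call began; what a row does not reach only later rows make up. A row lasts 1/10 s, in which the tool goes at most 50 mm and 8.59 degrees, less where a joint would pass 70% of its speed; a pose out of reach is approached as far as the arm can. A call with a gripper value outside its range is refused whole. The fingers move at their own pace and stop on an object; the grip force is fixed at half the most. Time passes only in rows, so rows that repeat a pose let the fingers close. It gives the time, the measured TCP pose, the force, the opening and the grip force at its end, in the units of the state.
- get_state(): the state, without advancing time (a new reading comes with each control period).
- capture(name): name is "side" or "top"; returns the picture (480x640x3 uint8, blue, green, red); there is no depth.
- camera_info(name): a dict with "intrinsics" (3x3 intrinsics, pixels), "R" (3x3) and "t" (3): a world point X has camera coordinates R X + t. Camera axes: x right, y down, z forward; pixel columns grow to the right and rows downward; lengths in m; the calibration is good to about 2 mm. A picture is of the moment at which its call begins. camera_info takes no time and is no camera call.
- finish_job(): hands the job in; it is judged then, once.
The state is a dict: "t": time; "joint_positions": joint angles; "qd": joint speeds; "tau": joint torques, N m; "tcp_pos": TCP position; "ee_rot": TCP orientation; "force": force on the tool from outside, world axes, zero at the start; "torque": the same for the moment, N m; "finger_gap": opening from 0.0 (shut) to 1.0 (fully open); "grasp_force": force on a finger pad.
Only numpy, scipy, OpenCV 4.12 (cv2) and the standard library are available. Lean on these libraries where they do the work, as an engineer would, in place of code of your own. Each camera call takes 0.05 s, during which the arm holds its last target. There are 200 camera calls.

## Working session

There is one attempt and no reset: what is moved stays moved. The work goes in short steps, Python scripts to look and compute and a shell command to move; the robot and the scene stay as the last step left them, time stands still between calls to the robot, and variables do not carry over. Pictures are saved under pics/ and viewed, at most 10 in all, crops included, and the job is handed in when it is done.

```bash
mkdir -p pics
cat > h.py <<'E'
from rig import *
import numpy as np, cv2
def ray(cam,u,v):
    c=camera_info(cam);K,R,t=[np.array(c[k],float) for k in("intrinsics","R","t")]
    return -R.T@t, R.T@np.linalg.solve(K,[u,v,1])
def on(cam,u,v,z):
    o,d=ray(cam,u,v); return o+d*(z-o[2])/d[2]
def proj(cam,X):
    c=camera_info(cam);p=np.array(c["intrinsics"])@(np.array(c["R"])@X+np.array(c["t"]));return p[:2]/p[2]
E
python3 - <<'E'
from h import *
for n in("side","top"):
    cv2.imwrite(f"pics/{n}0.png",capture(n)); o,d=ray(n,320,240); print(n,o,d,camera_info(n)["intrinsics"])
s=get_state();print(s["t"],s["tcp_pos"],s["ee_rot"],s["force"],s["finger_gap"])
E
```

```text
side [-0.03385349  0.87801482  0.67841539] [ 0.41261669 -0.77338508 -0.48139975] [[593.448781     0.         313.87183761]
 [  0.         593.448781   237.61857236]
 [  0.           0.           1.        ]]
top [ 0.36095591 -0.09090942  0.91171364] [ 0.16090788 -0.00849555 -0.98720443] [[473.3002326    0.         326.21601281]
 [  0.         473.3002326  230.97469425]
 [  0.           0.           1.        ]]
0.1 [ 0.20081643 -0.45725975  0.230488  ] [-1.79888526e+02 -2.01554626e-03  2.37078583e+01] [ 0.48706832 -0.35000769  0.60397961] 0.9980634622240178
```

View pics/top0.png

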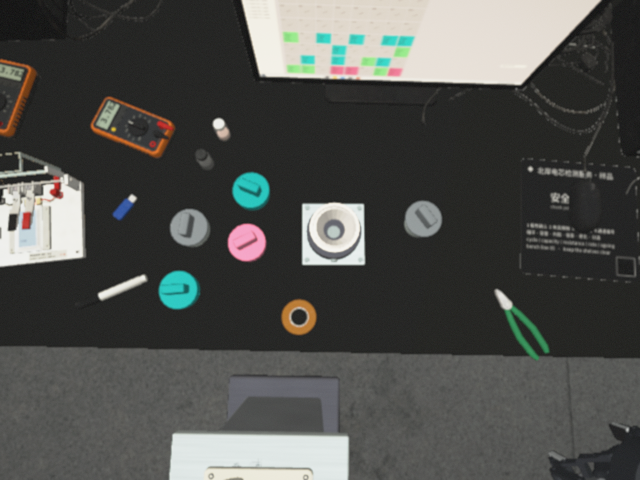

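View pics/side0.png

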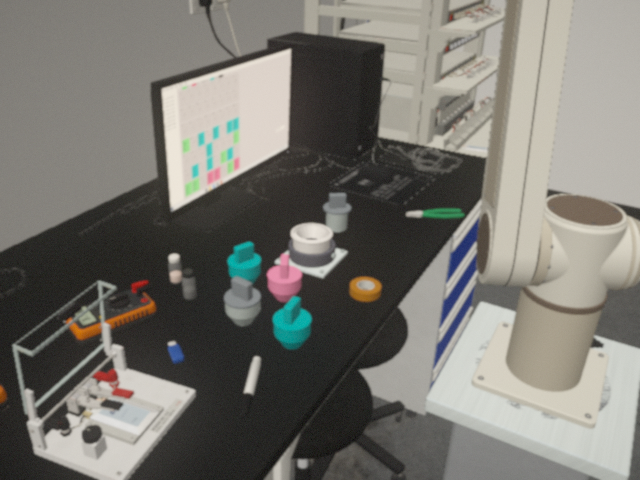

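The grey cups are A, at top (189,228) / side (242,300), and B, at top (423,218) / side (337,212). I'll enlarge both side views to see which has the tapered bottom, and measure the lid and grip.

Run:
```python
from h import *
s=cv2.imread("pics/side0.png");t=cv2.imread("pics/top0.png")
a=cv2.resize(s[265:335,205:275],(400,400),interpolation=2);b=cv2.resize(s[180:250,302:372],(400,400),interpolation=2)
cv2.imwrite("pics/c1.png",np.hstack([a,b]))
a=cv2.resize(t[203:253,162:212],(400,400),interpolation=2);b=cv2.resize(t[190:270,295:375],(400,400),interpolation=2)
cv2.imwrite("pics/c2.png",np.hstack([a,b]))
```

```text
(no output)
```

View pics/c1.png

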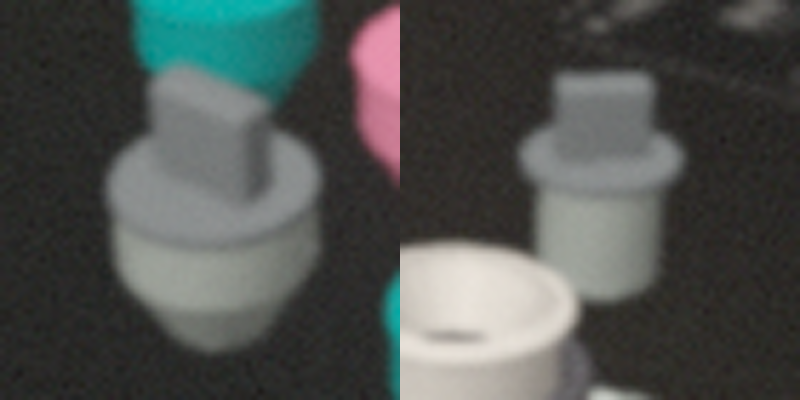

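View pics/c2.png

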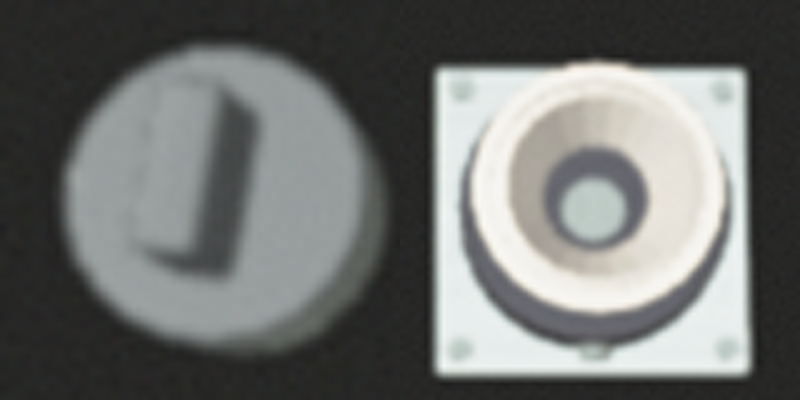

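Crop c1 shows A (side (242,300)) narrowing in a cone at the bottom, so A is the cup. B (337,212) is straight right down, so it's the bystander. Next I'll measure the grip, lid and seat lip.

Run:
```python
from h import *
q=np.array([(165,80),(220,85),(190,250),(135,240)])/8+[162,203]
P=np.array([on("top",*p,.09) for p in q]);print("grip corners",P.round(4).tolist(),"c",P.mean(0))
for i in range(4): print(np.linalg.norm(P[i]-P[(i+1)%4]).round(4))
ax=(P[0]+P[1]-P[2]-P[3]);print("yaw long",np.degrees(np.arctan2(ax[1],ax[0])))
print("lid c",on("top",162+213.5/8,203+194/8,.056))
g=on("top",162+177/8,203+164/8,.09)
print("side proj of grip top centre / lid centre",proj("side",P.mean(0)),proj("side",on("top",162+213.5/8,203+194/8,.056)))
# seat lip
def lip(n,box,th):
    im=cv2.imread(f"pics/{n}0.png").astype(int);x0,y0,x1,y1=box;c=im[y0:y1,x0:x1]
    # white warm seat: r>=b
    m=((c[...,2]-c[...,0]>th)&(c.min(2)>110)).astype(np.uint8)
    m=cv2.morphologyEx(m,cv2.MORPH_OPEN,np.ones((3,3)))
    k=max(cv2.findContours(m,0,1)[0],key=cv2.contourArea);h=cv2.convexHull(k)
    x,y,w,hh=cv2.boundingRect(k);print(n,"bbox",x+x0,y+y0,w,hh,"ell",cv2.fitEllipse(h));return 
for th in(2,6,10): lip("top",(295,190,375,270),th);lip("side",(275,210,350,280),th)
s=cv2.imread("pics/side0.png");cv2.imwrite("pics/c3.png",cv2.resize(s[215:280,272:352],(800,650)[:2],interpolation=2)[:600])
for n,p in(("top",(334.8,227.5)),):
  for z in(.05,.06,.07):
    X=on(n,*p,z);print(z,X,proj("side",X), "lip diam px",[(proj("top",X+[0,.046,0])-proj("top",X-[0,.046,0])).round(1)])
print("plate c",[on("top",x,y,.008).round(4).tolist() for x,y in((302,203.5),(365,203.5),(365,265),(302,265))])
```

```text
grip corners [[0.537, 0.1454, 0.09], [0.5362, 0.1333, 0.09], [0.4992, 0.1371, 0.09], [0.5011, 0.1492, 0.09]] c [0.51835429 0.14122591 0.09      ]
0.0121
0.0372
0.0123
0.0361
yaw long -5.985797771086156
lid c [0.5179718  0.14215423 0.056     ]
side proj of grip top centre / lid centre [241.77270105 280.33189487] [242.33207338 296.13478042]
top bbox 309 202 52 51 ell ((39.19143295288086, 37.262969970703125), (50.37964630126953, 51.21244812011719), 114.32534790039062)
side bbox 290 215 52 40 ell ((41.642032623291016, 24.266700744628906), (38.580299377441406, 57.06253433227539), 71.10733795166016)
top bbox 314 202 43 47 ell ((39.66471862792969, 35.233524322509766), (42.801204681396484, 47.369197845458984), 169.8048095703125)
side bbox 290 222 43 33 ell ((36.10365295410156, 27.746129989624023), (32.804500579833984, 45.25537872314453), 91.15382385253906)
top bbox 316 206 40 41 ell ((40.47195053100586, 36.38461685180664), (39.53752517700195, 41.268218994140625), 178.47177124023438)
side bbox 290 222 43 32 ell ((35.918392181396484, 27.422677993774414), (31.956756591796875, 44.44773864746094), 91.44939422607422)
0.05 [ 0.52557934 -0.12521374  0.05      ] [310.3571418  238.79862079] lip diam px [array([-49.6,  -1.3])]
0.06 [ 0.52366892 -0.12481564  0.06      ] [311.10503338 235.09816872] lip diam px [array([-50.1,  -1.3])]
0.07 [ 0.5217585  -0.12441755  0.07      ] [311.85972054 231.36409314] lip diam px [array([-50.7,  -1.3])]
plate c [[0.5798, -0.0617, 0.008], [0.5832, -0.1854, 0.008], [0.4618, -0.1862, 0.008], [0.4589, -0.0654, 0.008]]
```

View pics/c3.png

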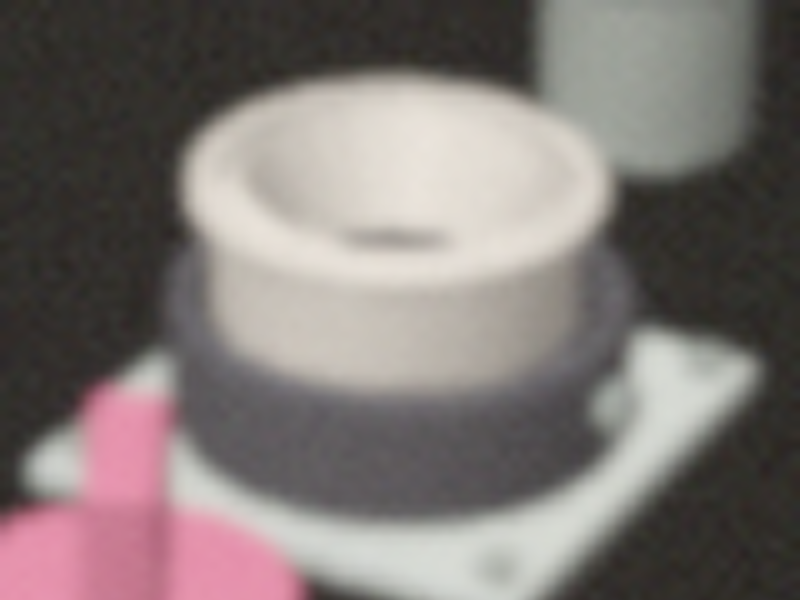

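c3 shows the raised seat lip with its side-view ellipse centred at about (311.6,232.5). That triangulates with the top view to a rim height of about 0.066 at (0.5225,-0.1246), which is within the stated 51–70 mm and agrees with the plate centre. The cup is at (0.518,0.142) with its grip at yaw -6°. Setting out.

```bash
python3 -m pendant '[[0.6,23,44,0,0,0,0.14],[0.6,46,88,0,0,0,0.28],[0.6,69,132,0,0,0,0.42],[0.6,92,176,0,0,0,0.56],[0.6,115,220,0,0,0,0.70]]'; python3 -c "
from h import *
s=get_state();print(s['joint_positions'],s['tcp_pos'],s['ee_rot'])"
```

```text
t: 0.6
tcp_pos: [0.3162, -0.236, 0.231]
ee_rot: [-180.0, -0.0, 64.1]
force: [0.7, -0.2, -0.1]
finger_gap: 0.601
grasp_force: 0.0
[-3.67328829e+01  1.81480375e+00 -1.38269485e+01  7.43755665e+01
  6.80788949e-03  7.91714581e+01] [ 0.31623631 -0.23595273  0.23102642] [-1.79984269e+02 -9.94035076e-03  6.40956566e+01]
```

```bash
python3 -m pendant '[[0.6,20,38,0,0,0,0.148],[0.6,40,76,0,0,0,0.296],[0.6,60,113,0,0,0,0.444],[0.6,80,151,0,0,0,0.592],[0.6,100,189,0,0,0,0.74]]' ; python3 -m pendant '[[0.6,20,38,0,0,0,0.148],[0.6,40,76,0,0,0,0.296],[0.6,60,113,0,0,0,0.444],[0.6,80,151,0,0,0,0.592],[0.6,102,189,-20,0,0,0.74]]' ; python3 -m pendant '[[0.6,0,0,-20,0,0,0.146],[0.6,0,0,-40,0,0,0.292],[0.6,0,0,-60,0,0,0.438],[0.6,0,0,-60,0,0,0.438]]'
python3 - <<'E'
from h import *
t=capture("top");s=capture("side");st=get_state();print(st["tcp_pos"],st["ee_rot"],st["joint_positions"])
p=proj("side",np.array(st["tcp_pos"])).astype(int);print(p)
a=cv2.resize(t[178:278,140:240],(400,400),interpolation=2);b=cv2.resize(s[230:330,192:292],(400,400),interpolation=2)
cv2.imwrite("pics/c4.png",np.hstack([a,b]))
E
```

```text
t: 1.1
tcp_pos: [0.4163, -0.047, 0.2311]
ee_rot: [-180.0, 0.0, 106.6]
force: [0.2, -0.7, 0.2]
finger_gap: 0.6
grasp_force: 0.0
t: 1.6
tcp_pos: [0.5201, 0.1424, 0.2133]
ee_rot: [179.8, 0.2, 149.0]
force: [1.5, -1.1, -0.4]
finger_gap: 0.604
grasp_force: 0.0
t: 2.0
tcp_pos: [0.5154, 0.1397, 0.1478]
ee_rot: [-179.8, -0.4, 173.7]
force: [-0.7, 0.2, 0.5]
finger_gap: 0.601
grasp_force: 0.0
[0.51765222 0.14008445 0.15107292] [-1.79968483e+02 -8.17503747e-02  1.73535792e+02] [ 1.51419592e+01  2.06307161e+01 -2.49933140e+00  6.69575642e+01
  7.99963248e-04  2.16061444e+01]
[241 251]
```

View pics/c4.png

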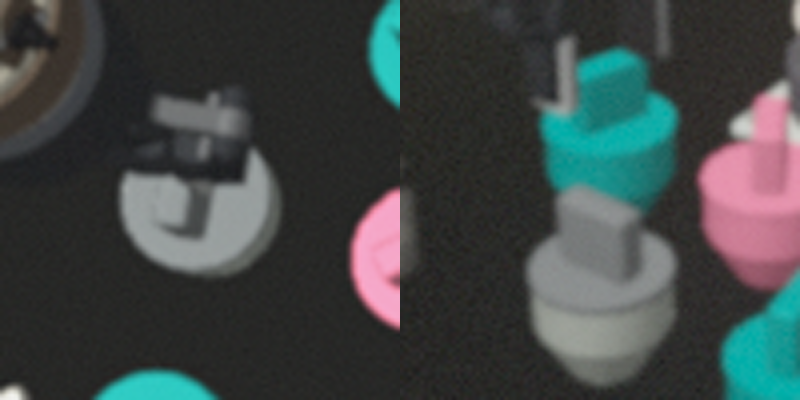

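c4 shows the fingers straddling above the cup's grip (its top at side crop (600,215)), aligned with the bar. Descending to grip.

```bash
python3 -m pendant '[[0.6,0,1,-30,0,0,0],[0.6,0,1,-60,0,0,0],[0.6,0,1,-78,0,0,0],[0.6,0,1,-88,0,0,0],[0.6,0,1,-88,0,0,0]]'; python3 -m pendant '[[0,0,0,0,0,0,0],[0,0,0,0,0,0,0],[0,0,0,0,0,0,0],[0,0,0,0,0,0,0],[0,0,0,0,0,0,0]]';python3 -m pendant '[[0,0,0,0,0,0,0],[0,0,0,0,0,0,0],[0,0,0,0,0,0,0]]'
```

```text
t: 2.6
tcp_pos: [0.5179, 0.141, 0.0631]
ee_rot: [-180.0, -0.0, 173.6]
force: [0.3, 0.2, -0.5]
finger_gap: 0.6
grasp_force: 0.0
t: 3.1
tcp_pos: [0.5195, 0.1418, 0.0649]
ee_rot: [179.9, 0.2, 173.7]
force: [-0.6, 1.3, 6.0]
finger_gap: 0.174
grasp_force: 59.6
t: 3.4
tcp_pos: [0.5194, 0.1418, 0.0649]
ee_rot: [179.9, 0.2, 173.7]
force: [-0.4, 0.4, 6.2]
finger_gap: 0.175
grasp_force: 59.6
```

```bash
python3 -m pendant '[[0,0,0,10,0,0,0],[0,0,0,40,0,0,0],[0,0,0,75,0,0,0],[0,0,0,110,0,0,0],[0,0,0,130,0,0,0]]'; python3 -m pendant '[[0,0,-20,0,0,0,0],[0,0,-55,0,0,0,0],[0,2,-95,0,0,0,0],[0,3,-135,0,0,0,0],[0,4,-175,0,0,0,0]]';python3 -m pendant '[[0,0,-40,0,0,0,0],[0,0,-70,0,0,0,0],[0,0,-91,-20,0,0,0],[0,0,-91,-40,0,0,0],[0,0,-91,-40,0,0,0]]'
python3 - <<'E'
from h import *
t=capture("top");s=capture("side");st=get_state();print(st["tcp_pos"],st["ee_rot"],st["force"],st["torque"])
a=cv2.resize(t[175:275,285:385],(400,400),interpolation=2);b=cv2.resize(s[170:270,262:362],(400,400),interpolation=2)
cv2.imwrite("pics/side1.png",s);cv2.imwrite("pics/top1.png",t)
cv2.imwrite("pics/c5.png",np.hstack([a,b]))
E
```

```text
t: 3.9
tcp_pos: [0.5185, 0.1412, 0.1961]
ee_rot: [180.0, 0.1, 173.7]
force: [0.5, -0.1, -3.0]
finger_gap: 0.175
grasp_force: 59.1
t: 4.4
tcp_pos: [0.5209, -0.0352, 0.193]
ee_rot: [-180.0, -0.1, 173.7]
force: [0.5, 0.5, -2.5]
finger_gap: 0.171
grasp_force: 59.1
t: 4.9
tcp_pos: [0.5187, -0.125, 0.15]
ee_rot: [179.9, -0.5, 173.6]
force: [0.1, 0.2, -3.6]
finger_gap: 0.177
grasp_force: 59.1
[ 0.52110341 -0.12453279  0.15297404] [ 1.79981554e+02 -1.49931816e-01  1.73708079e+02] [-0.56867    -0.07652731 -3.72339202] [ 0.06523704 -0.02795658  0.01166304]
```

View pics/c5.png

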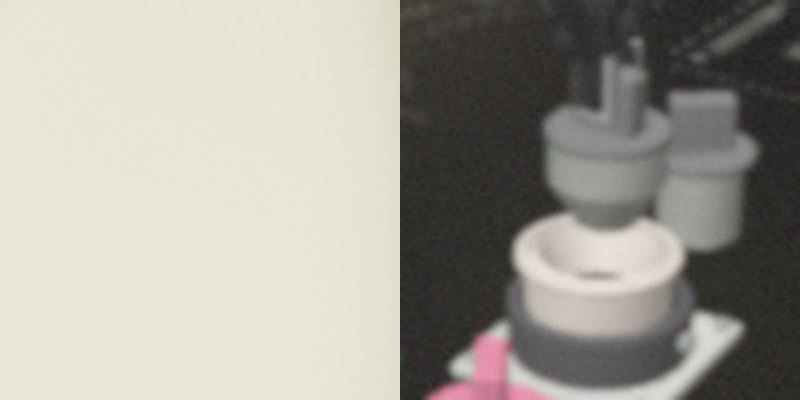

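Run:
```python
from h import *
p=np.array([.521,-.1246])
print("lid if at tcp xy",proj("side",np.array([*p,.088+.053])),"seat centre .066",proj("side",np.array([.5225,-.1246,.066])), proj("side",np.array([.521,-.1246,.066])))
print("du/dx,dy per mm",proj("side",np.array([.522,-.1246,.141]))-proj("side",np.array([.521,-.1246,.141])),proj("side",np.array([.521,-.1236,.141]))-proj("side",np.array([.521,-.1246,.141])))
```

```text
lid if at tcp xy [312.85549397 201.9656813 ] seat centre .066 [311.57125645 232.86009512] [312.16682731 233.02964928]
du/dx,dy per mm [-0.40860896 -0.10587433] [-0.23140498  0.16980288]
```

```bash
python3 -m pendant '[[0,2,0,-10,0,0,0],[0,2.5,0,-20,0,0,0],[0,2.5,0,-28,0,0,0],[0,2.5,0,-34,0,0,0],[0,2.5,0,-34,0,0,0]]'; python3 -m pendant '[[0,0,0,-1,0,0,0],[0,0,0,-2,0,0,0],[0,0,0,-3,0,0,0],[0,0,0,-4,0,0,0],[0,0,0,-4,0,0,0]]';  python3 -c "
from h import *
s=get_state();print(s['tcp_pos'],s['force'],s['torque'])
cv2.imwrite('pics/side2.png',cv2.resize(capture('side')[190:270,272:352],(600,600),interpolation=2))"
```

```text
t: 5.5
tcp_pos: [0.5236, -0.1244, 0.118]
ee_rot: [180.0, -0.1, 173.7]
force: [0.1, 0.3, -3.5]
finger_gap: 0.171
grasp_force: 59.2
t: 6.0
tcp_pos: [0.5245, -0.1248, 0.1153]
ee_rot: [180.0, -0.0, 173.7]
force: [0.3, -0.3, -3.7]
finger_gap: 0.174
grasp_force: 59.2
[ 0.52449927 -0.1248388   0.1152933 ] [ 0.33410617 -0.31992439 -3.65338871] [0.03823762 0.01205246 0.03197707]
```

View pics/side2.png

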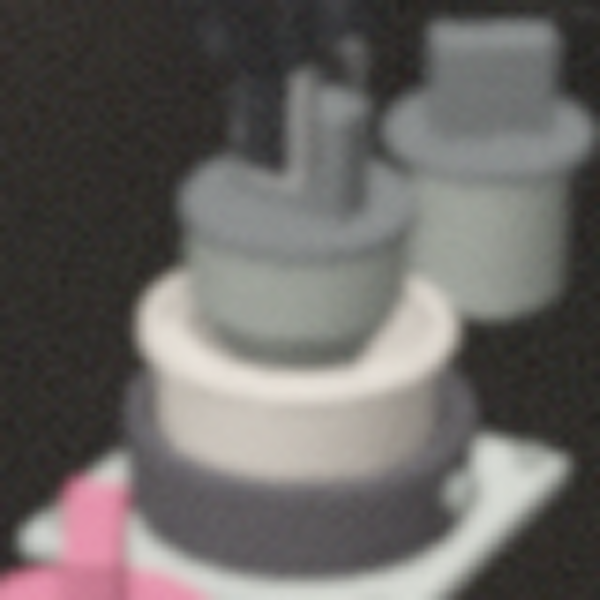

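The picture shows the cup entering the mouth of the funnel, about 1 mm too far in +x. I'll correct that while creeping down.

```bash
python3 -m pendant '[[0,-1,0,-2,0,0,0],[0,-1,0,-4,0,0,0],[0,-1,0,-6,0,0,0],[0,-1,0,-7,0,0,0],[0,-1,0,-7,0,0,0]]'; python3 -m pendant '[[0,0,0,-0.5,0,0,0],[0,0,0,-1,0,0,0],[0,0,0,-1.5,0,0,0],[0,0,0,-2,0,0,0],[0,0,0,-2,0,0,0]]'
```

```text
t: 6.55
tcp_pos: [0.5234, -0.1248, 0.108]
ee_rot: [180.0, -0.0, 173.7]
force: [0.7, 0.4, -3.5]
finger_gap: 0.178
grasp_force: 59.2
t: 7.05
tcp_pos: [0.5235, -0.1248, 0.1062]
ee_rot: [180.0, -0.0, 173.7]
force: [0.1, -0.3, -1.8]
finger_gap: 0.175
grasp_force: 59.2
```

```bash
python3 -m pendant '[[0,0,0,-0.3,0,0,0],[0,0,0,-0.5,0,0,0],[0,0,0,-0.5,0,0,0]]'; python3 -m pendant '[[0,0,0,-0.3,0,0,0],[0,0,0,-0.5,0,0,0],[0,0,0,-0.5,0,0,0]]'
```

```text
t: 7.35
tcp_pos: [0.5235, -0.1248, 0.1058]
ee_rot: [180.0, -0.0, 173.7]
force: [-0.6, -0.5, -3.1]
finger_gap: 0.172
grasp_force: 59.2
t: 7.65
tcp_pos: [0.5235, -0.1248, 0.1053]
ee_rot: [-180.0, -0.0, 173.7]
force: [-1.1, 0.4, -2.4]
finger_gap: 0.176
grasp_force: 59.2
```

```bash
python3 -m pendant '[[0,0,0,-0.5,0,0,0],[0,0,0,-1,0,0,0],[0,0,0,-1,0,0,0]]'; python3 -m pendant '[[0,0,0,-0.5,0,0,0],[0,0,0,-1,0,0,0],[0,0,0,-1,0,0,0]]'
```

```text
t: 7.95
tcp_pos: [0.5235, -0.1248, 0.1042]
ee_rot: [180.0, -0.0, 173.7]
force: [0.3, -0.0, -3.8]
finger_gap: 0.176
grasp_force: 59.2
t: 8.25
tcp_pos: [0.5237, -0.1248, 0.1033]
ee_rot: [180.0, 0.0, 173.7]
force: [0.7, -0.1, -3.0]
finger_gap: 0.177
grasp_force: 59.2
```

```bash
python3 -m pendant '[[0,0,0,-0.5,0,0,0],[0,0,0,-1,0,0,0],[0,0,0,-1,0,0,0]]'; python3 -m pendant '[[0,0,0,-0.5,0,0,0],[0,0,0,-0.5,0,0,0],[0,0,0,-0.5,0,0,0]]'
```

```text
t: 8.55
tcp_pos: [0.524, -0.1246, 0.1027]
ee_rot: [180.0, 0.1, 173.7]
force: [1.1, 1.2, 0.6]
finger_gap: 0.173
grasp_force: 59.6
t: 8.85
tcp_pos: [0.5241, -0.1246, 0.1025]
ee_rot: [180.0, 0.1, 173.7]
force: [0.3, 1.9, 3.7]
finger_gap: 0.17
grasp_force: 60.3
```

Contact came at the predicted height, and the cup drew itself over slightly to centre. I'll release it so it can settle, then press on the grip's top with closed fingers.

```bash
python3 -m pendant '[[0.1,0,0,0.5,0,0,0],[0.3,0,0,1,0,0,0],[0.5,0,0,2,0,0,0],[0.5,0,0,3,0,0,0],[0.5,0,0,3,0,0,0]]'; python3 -m pendant '[[0.5,0,0,10,0,0,0],[0.5,0,0,25,0,0,0],[0.5,0,0,45,0,0,0],[0,0,0,60,0,0,0],[0,0,0,60,0,0,0]]';python3 -m pendant '[[0,0,0,0,0,0,0],[0,0,0,0,0,0,0],[0,0,0,0,0,0,0],[0,0,0,0,0,0,0],[0,0,0,0,0,0,0]]';python3 - <<'E'
from h import *
s=capture("side");st=get_state();print(st["tcp_pos"],st["force"])
cv2.imwrite("pics/c6.png",cv2.resize(s[150:250,272:352],(640,800),interpolation=2)[200:])
E
```

```text
t: 9.35
tcp_pos: [0.5235, -0.1251, 0.1048]
ee_rot: [-180.0, -0.0, 173.7]
force: [0.1, -0.5, 0.5]
finger_gap: 0.5
grasp_force: 0.0
t: 9.85
tcp_pos: [0.5254, -0.1253, 0.1679]
ee_rot: [-180.0, 0.3, 173.7]
force: [-0.5, -0.3, 0.4]
finger_gap: 0.172
grasp_force: 0.0
t: 10.35
tcp_pos: [0.5233, -0.1247, 0.1643]
ee_rot: [180.0, -0.1, 173.7]
force: [-0.2, 0.0, 0.6]
finger_gap: -0.003
grasp_force: 0.0
[ 0.52335923 -0.12474926  0.16439662] [ 0.8074762  -0.565453    0.18489724]
```

View pics/c6.png

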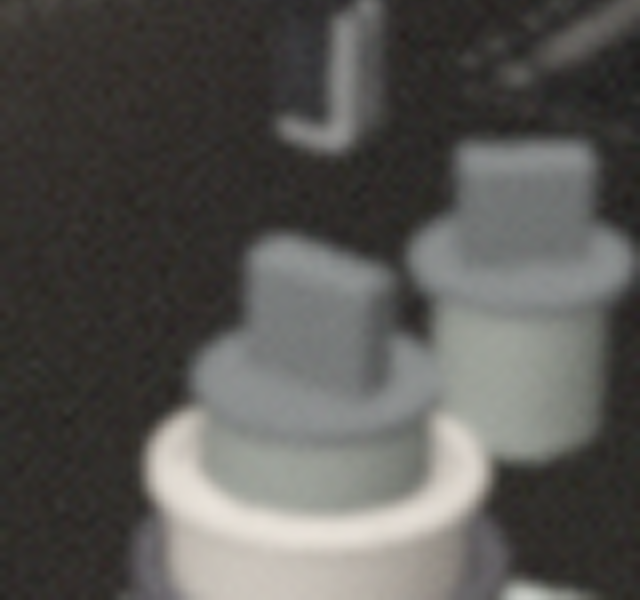

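The cup is upright, nested and concentric, and the closed fingertips are above the bar. Pressing down.

```bash
python3 -m pendant '[[0,0,0,-12,0,0,0],[0,0,0,-22,0,0,0],[0,0,0,-29,0,0,0],[0,0,0,-32,0,0,0],[0,0,0,-32,0,0,0]]'; python3 -m pendant '[[0,0,0,-0.5,0,0,0],[0,0,0,-1,0,0,0],[0,0,0,-1.5,0,0,0],[0,0,0,-2,0,0,0],[0,0,0,-2,0,0,0]]';python3 -m pendant '[[0,0,0,-0.5,0,0,0],[0,0,0,-1,0,0,0],[0,0,0,-1.5,0,0,0],[0,0,0,-2,0,0,0],[0,0,0,-2,0,0,0]]'
```

```text
t: 10.9
tcp_pos: [0.523, -0.1247, 0.1319]
ee_rot: [180.0, -0.1, 173.7]
force: [-0.1, 0.8, -0.1]
finger_gap: 0.003
grasp_force: 0.0
t: 11.4
tcp_pos: [0.5236, -0.1248, 0.1309]
ee_rot: [-180.0, 0.0, 173.7]
force: [-0.1, 0.3, 0.2]
finger_gap: 0.001
grasp_force: 0.0
t: 11.9
tcp_pos: [0.5235, -0.1248, 0.1287]
ee_rot: [180.0, -0.0, 173.7]
force: [-0.3, 0.1, -0.5]
finger_gap: 0.002
grasp_force: 0.0
```

```bash
python3 -m pendant '[[0,0,0,-0.5,0,0,0],[0,0,0,-1,0,0,0],[0,0,0,-1,0,0,0]]';python3 -m pendant '[[0,0,0,-0.5,0,0,0],[0,0,0,-1,0,0,0],[0,0,0,-1,0,0,0]]'
```

```text
t: 12.2
tcp_pos: [0.5236, -0.1248, 0.1278]
ee_rot: [-180.0, -0.0, 173.7]
force: [0.9, -0.1, -0.4]
finger_gap: 0.001
grasp_force: 0.0
t: 12.5
tcp_pos: [0.5237, -0.1248, 0.1273]
ee_rot: [-180.0, 0.0, 173.7]
force: [-0.9, 0.5, 3.6]
finger_gap: -0.0
grasp_force: 1.9
```

```bash
python3 -m pendant '[[0,0,0,-0.5,0,0,0],[0,0,0,-0.5,0,0,0]]';python3 -m pendant '[[0,0,0,-0.5,0,0,0],[0,0,0,-0.5,0,0,0]]';python3 -m pendant '[[0,0,0,-0.5,0,0,0],[0,0,0,-0.5,0,0,0]]'
```

```text
t: 12.7
tcp_pos: [0.5237, -0.1248, 0.1265]
ee_rot: [-180.0, 0.0, 173.7]
force: [-1.0, 0.3, 4.0]
finger_gap: -0.003
grasp_force: 1.9
t: 12.9
tcp_pos: [0.5236, -0.1248, 0.1258]
ee_rot: [-180.0, 0.0, 173.7]
force: [-0.7, 0.3, 3.6]
finger_gap: -0.001
grasp_force: 1.9
t: 13.1
tcp_pos: [0.5236, -0.1248, 0.1253]
ee_rot: [-180.0, 0.0, 173.7]
force: [-0.3, 0.0, 2.9]
finger_gap: -0.004
grasp_force: 1.8
```

```bash
python3 -m pendant '[[0,0,0,-0.5,0,0,0],[0,0,0,-1,0,0,0],[0,0,0,-1.5,0,0,0],[0,0,0,-2,0,0,0]]';python3 -m pendant '[[0,0,0,-0.5,0,0,0],[0,0,0,-1,0,0,0],[0,0,0,-1,0,0,0]]';python3 -m pendant '[[0,0,0,-0.5,0,0,0],[0,0,0,-0.5,0,0,0]]'
```

```text
t: 13.5
tcp_pos: [0.5236, -0.1248, 0.1233]
ee_rot: [-180.0, 0.0, 173.7]
force: [-0.8, 0.5, 4.1]
finger_gap: 0.0
grasp_force: 2.0
t: 13.8
tcp_pos: [0.5235, -0.1248, 0.1222]
ee_rot: [-180.0, -0.0, 173.7]
force: [-0.6, 0.3, 2.4]
finger_gap: 0.002
grasp_force: 1.6
t: 14.0
tcp_pos: [0.5236, -0.1248, 0.1217]
ee_rot: [180.0, -0.0, 173.7]
force: [-1.1, 0.0, 3.1]
finger_gap: -0.004
grasp_force: 1.7
```

```bash
python3 -m pendant '[[0,0,0,-0.5,0,0,0],[0,0,0,-1,0,0,0],[0,0,0,-1,0,0,0]]';python3 -m pendant '[[0,0,0,-0.5,0,0,0],[0,0,0,-0.5,0,0,0]]';python3 -m pendant '[[0,0,0,-0.5,0,0,0],[0,0,0,-0.5,0,0,0]]';python3 -m pendant '[[0,0,0,-0.5,0,0,0],[0,0,0,-0.5,0,0,0]]'
```

```text
t: 14.3
tcp_pos: [0.5235, -0.1248, 0.1207]
ee_rot: [-180.0, -0.0, 173.7]
force: [-0.1, -0.1, 2.8]
finger_gap: -0.001
grasp_force: 1.7
t: 14.5
tcp_pos: [0.5235, -0.1248, 0.1202]
ee_rot: [180.0, -0.0, 173.7]
force: [-0.3, -0.4, 2.8]
finger_gap: 0.001
grasp_force: 1.7
t: 14.7
tcp_pos: [0.5235, -0.1248, 0.1197]
ee_rot: [-180.0, -0.0, 173.7]
force: [-0.5, -0.2, 2.8]
finger_gap: -0.002
grasp_force: 1.7
t: 14.9
tcp_pos: [0.5235, -0.1248, 0.1192]
ee_rot: [-180.0, -0.0, 173.7]
force: [0.2, 0.2, 2.6]
finger_gap: -0.005
grasp_force: 1.7
```

```bash
python3 -m pendant '[[0,0,0,-0.5,0,0,0],[0,0,0,-0.5,0,0,0]]';python3 -m pendant '[[0,0,0,-0.5,0,0,0],[0,0,0,-0.5,0,0,0]]';python3 -m pendant '[[0,0,0,-0.5,0,0,0],[0,0,0,-0.5,0,0,0]]';python3 -m pendant '[[0,0,0,-0.5,0,0,0],[0,0,0,-0.5,0,0,0]]'
```

```text
t: 15.1
tcp_pos: [0.5236, -0.1248, 0.1188]
ee_rot: [180.0, 0.0, 173.7]
force: [0.3, 0.8, 3.3]
finger_gap: 0.003
grasp_force: 1.7
t: 15.3
tcp_pos: [0.5235, -0.1248, 0.1184]
ee_rot: [-180.0, 0.0, 173.7]
force: [-0.8, 0.8, 5.2]
finger_gap: -0.003
grasp_force: 2.3
t: 15.5
tcp_pos: [0.5237, -0.1248, 0.1184]
ee_rot: [-180.0, 0.0, 173.7]
force: [0.3, 0.5, 7.0]
finger_gap: -0.004
grasp_force: 3.5
t: 15.7
tcp_pos: [0.5238, -0.1249, 0.1184]
ee_rot: [-180.0, 0.1, 173.7]
force: [-1.5, -0.0, 9.0]
finger_gap: -0.002
grasp_force: 4.7
```

The height has stopped at 0.1184 after 9 mm of travel, and the force is rising as it would at a hard stop. I'll go to about 13 N to confirm, then retract.

```bash
python3 -m pendant '[[0,0,0,-0.5,0,0,0],[0,0,0,-0.5,0,0,0]]';python3 -m pendant '[[0,0,0,-0.5,0,0,0],[0,0,0,-0.5,0,0,0],[0,0,0,-0.5,0,0,0]]'; python3 -m pendant '[[0,0,0,2,0,0,0],[0,0,0,5,0,0,0],[0,0,0,20,0,0,0],[0,0,0,50,0,0,0],[0,0,0,90,0,0,0]]';python3 - <<'E'
from h import *
s=capture("side")
cv2.imwrite("pics/c7.png",cv2.resize(s[170:270,272:352],(480,600),interpolation=2))
E
```

```text
t: 15.9
tcp_pos: [0.5239, -0.1249, 0.1183]
ee_rot: [-180.0, 0.1, 173.7]
force: [-2.5, 0.0, 11.5]
finger_gap: -0.001
grasp_force: 5.8
t: 16.2
tcp_pos: [0.524, -0.1249, 0.1183]
ee_rot: [-180.0, 0.1, 173.7]
force: [-2.5, 0.0, 14.4]
finger_gap: 0.001
grasp_force: 7.0
t: 16.7
tcp_pos: [0.5216, -0.1243, 0.2043]
ee_rot: [179.9, -0.4, 173.7]
force: [1.7, -0.5, 0.8]
finger_gap: -0.0
grasp_force: 0.0
```

View pics/c7.png

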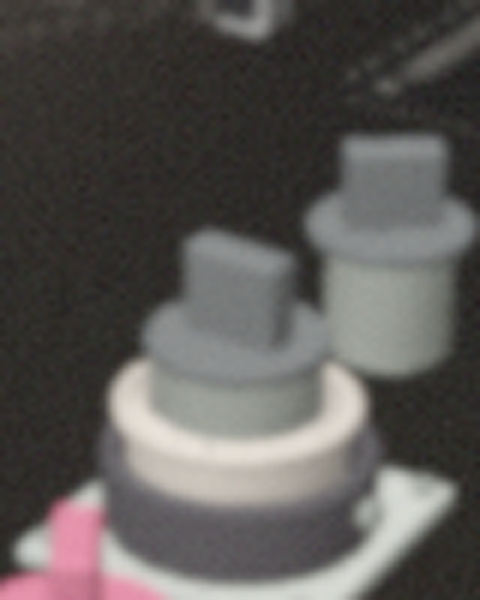

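The picture shows the cup upright and centred, the seat sunk, and the gripper clear. Handing in.

```bash
python3 -c "
from rig import *
print(finish_job())"
```

```text
the job is handed in; nothing more can be done
None
```

The tapered cup stands upright and centred in the seat, which sank about 9 mm and then held still as I pressed the cup's grip up to 14.4 N; the straight-sided cup, tape roll and vial were not touched, and I handed the job in at about 17 s.

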